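# Index the drilling turntable to the round blank

## Robot

A 6-joint arm with a two-finger parallel gripper is mounted at the origin on the work surface. World frame = base frame: x ahead of the robot, y to its left, z up, the work surface at z = 0. Lengths are in m, angles in rad, forces in N, time in s.
With the tool pointing down it reaches from about 0.35 to 0.975 m from the base axis. Payload 4.9 kg.
Tool frame: the origin (TCP) lies midway between the tips of the shut fingers; the grasp point (between the pads) lies 19 mm behind it; y points along the fingers, z is the direction in which the jaws open and shut, and the axes are right-handed (so a half turn about y gives the same grasp; the last joint's range is limited). The gripper opens to 85 mm and grips with 20 to 120 N. Pads are 22 mm wide; open, the fingers measure 114 mm over their backs; the gripper's body (76 mm by 85 mm) begins 54 mm behind the grasp point. The pads swing forward as they close: fully open they stand 13 mm farther back than shut.
Start: joints at [-1.238, 0.053, 1.613, -0, 1.476, -0.119], TCP at [0.273, -0.562, 0.231] pointing down, gripper open.
Joint ranges: [-3.01, 3.01], [-1.01, 2.22], [0.06, 2.58], [-1.02, 4.17], [0.09, 2.62], [-3.14, 3.14]. Speed limits (rad/s): [2.57, 2.57, 3.14, 3.14, 3.14, 3.14].

## Interface

Orientations are given as a unit quaternion [w, x, y, z].
In Python, from plant import * gives the robot as it stands.
- The arm moves only by the shell command python3 -m crank 'ROWS'. ROWS is JSON, a list that holds one entry, the list of rows, each a list of 5 numbers: the gripper command: -1 is shut, 1 is fully open, values between are in proportion, then the shift along the tool's x, y, z in cm, then the turn about the tool's y in degrees. In form: [[[jaw, dx, dy, dz, twist], ...]]. A call has 1 to 8 rows; each row shifts and turns the commanded pose from where the row before left it, along the tool's axes as they then stand; what a row does not reach is not made up. A row lasts 1/8 s, in which the tool goes at most 62.5 mm and 10.7 degrees, less where a joint would pass 70% of its speed; a pose out of reach is approached as far as the arm can. A call with a gripper value outside its range is refused whole. The fingers move at their own pace and stop on an object; the grip force is fixed at half the most. Time passes only in rows, so rows that do not move let the fingers close. It gives the time, the measured TCP pose, the force and the opening at its end, in the units of the state.
- state(): the state, without advancing time (a new reading comes with each control period).
- grab_frame(name): name is "side" or "top"; returns a dict with "frame" (480x640x3 uint8, red, green, blue), "fx", "fy", "cx", "cy" (pixels), "pose" (4x4, takes a point from camera to world coordinates). Camera axes: x right, y up, looking along -z (the intrinsics and any distortion apply to the point x, -y, -z); pixel columns grow to the right and rows downward; lengths in m; the calibration is good to about 2 mm. A picture is of the moment at which its call begins. There is no depth.
- job_done(): hands the job in, once; it reports no verdict.
The state is a dict: "time": time; "joint_pos": joint angles; "joint_vel": joint speeds; "joint_efforts": joint torques, N m; "tool_pos": TCP position; "tool_rot": TCP orientation; "contact_force": force on the tool from outside, world axes, zero at the start; "ft_torque": the same for the moment, N m; "gripper_width": opening from 0.0 (shut) to 1.0 (fully open).
Only numpy, scipy, OpenCV 4.12 (cv2) and the standard library are available. Lean on these libraries where they do the work, as an engineer would, in place of code of your own. Each camera call takes 0.05 s, during which the arm holds its last target.

## Task

On the school workbench stands a drilling fixture: a six-station indexing turntable with a fixed drill guide over one station, which is empty now. Turn the turntable, which has a bar handle at its centre, exactly one position, clockwise or anticlockwise, whichever brings the round wooden blank (not the square one on the other side) under the drill guide, with the table clicked in its detent. Leave the round blank in its nest throughout, do not turn the table beyond the neighbouring position, and let go at the end.

Things in the scene. Friction and masses are not known exactly. Their poses are not given: they have to be found in the camera images.
- turntable (a joint): Angle of the turntable, an aluminium disc 240 mm across, its top face 52 mm above the bench, on a grey base. 0 at the start, grows anticlockwise seen from above. Detents every 1.047 rad (60 degrees); let go within 0.4 rad of one, it settles there; the hump between two takes about 0.26 N m. Six nests of four brass pins 8 mm tall lie 92 mm from the vertical axis, 60 degrees apart.
- handle (a point): Middle of the black bar handle on the turntable's axis, 86 mm above the bench: an upright flat bar 70 mm long, 16 mm thick, from 64 to 102 mm above the bench, on a round hub 48 mm across. Frame turns with the table: x along the bar (at the start towards the drill guide), y across it (the way to pinch it), z up.
- round_blank: Round wooden blank, a disc 40 mm across and 18 mm thick, flat in a nest 60 degrees round from the guide's empty station, on one side or the other. Origin: centre of its underside, 52 mm above the bench; z up. A square blank (29 mm) lies in the nest on the guide's other side, an oblong one opposite the guide. A wheel with a hole, lying on the bench, is not concerned.
- guide_point (a point): Point on the drill guide's vertical axis, fixed to the base, 70 mm above the bench, 92 mm from the turntable's axis. The guide is a steel bush 26 mm across, 96 to 130 mm above the bench, on a grey arm (top 122 mm above the bench) and a post 140 mm or more from the axis.
Not all that is in view belongs to the job. What is shaped like the round_blank but black or red is not meant.

How it is judged:
By the outcome, as a careful person would: the job done as asked, in the order asked, and still so for the second after the job is handed in, with the robot touching nothing.
It also fails if it takes over 29 s, if anything falls off the work surface, if the arm or the gripper's body presses on something with over 40 N, if the wrist force passes 120 N, or if a joint passes its speed limit or range.

## Working session

There is one attempt and no reset: what is moved stays moved. The work goes in short steps, Python scripts to look and compute and a shell command to move; the robot and the scene stay as the last step left them, time stands still between calls to the robot, and variables do not carry over. Pictures are saved under pics/ and viewed, and the job is handed in when it is done.

```bash
ls; mkdir -p pics; python3 - <<'E'
from plant import *
import cv2
s=state();print({k:(v if not hasattr(v,'tolist') else v.tolist()) for k,v in s.items()})
for n in("side","top"):
    f=grab_frame(n);cv2.imwrite(f"pics/{n}0.png",f["frame"][:,:,::-1]);print(n,[f[k] for k in f if k!="frame"], [k for k in f])
E
```

```text
pics
{'time': 0.0, 'joint_pos': [-1.238027069409713, 0.053323208489762505, 1.614288455768747, -5.196617957009537e-05, 1.4759885522761542, -0.11900081589014534], 'joint_vel': [0.001232669071665909, -0.0006575070513113705, -0.002340280755971065, 0.0006833431773502789, 1.085739632612255e-05, 0.00014386477976265804], 'joint_efforts': [0.00046589106204919517, -39.36736822128296, -37.017788887023926, -7.393091664198437e-05, 0.007075172761688009, 2.9820208169439866e-06], 'tool_pos': [0.2726323842182614, -0.5617146050718599, 0.23008718659695132], 'tool_rot': [0.15827772987980987, -0.15846553820611428, 0.6898466679988838, -0.6884391099261999], 'contact_force': [-1.009615682230428, -0.34162949290046657, 0.23347992980562582], 'ft_torque': [0.0132731721974961, -0.05583489947141299, 0.027355774670545428], 'gripper_width': 0.9983251649529807}
side [614.4859982063564, 614.4859982063564, 324.5570313747377, 239.79469378826462, array([[ 0.99341066,  0.0845189 , -0.07740679,  0.57063618],
       [-0.11455868,  0.71223078, -0.69253421, -0.68827073],
       [-0.00340073,  0.69683848,  0.71722002,  0.76961576],
       [ 0.        ,  0.        ,  0.        ,  1.        ]])] ['frame', 'fx', 'fy', 'cx', 'cy', 'pose']
top [457.6246224601472, 457.6246224601472, 321.52239729484046, 235.20076655644002, array([[ 1.27168008e-01,  9.69607496e-01, -2.09020575e-01,
         4.89618756e-01],
       [-9.91881185e-01,  1.24288831e-01, -2.69072655e-02,
        -4.44785360e-02],
       [-1.10563337e-04,  2.10745319e-01,  9.77540996e-01,
         7.93261864e-01],
       [ 0.00000000e+00,  0.00000000e+00,  0.00000000e+00,
         1.00000000e+00]])] ['frame', 'fx', 'fy', 'cx', 'cy', 'pose']
```

View pics/side0.png

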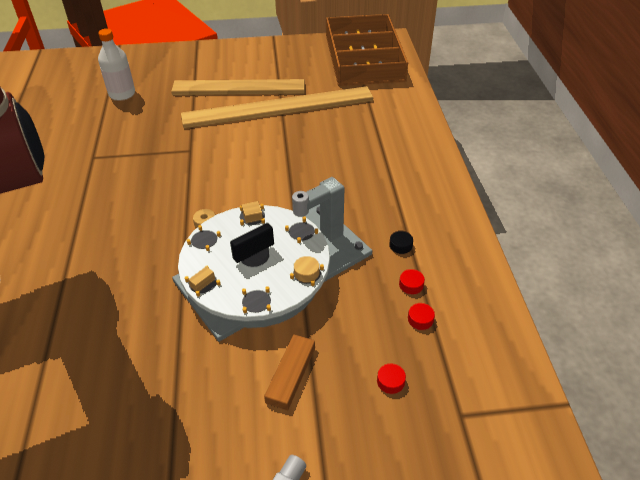

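View pics/top0.png

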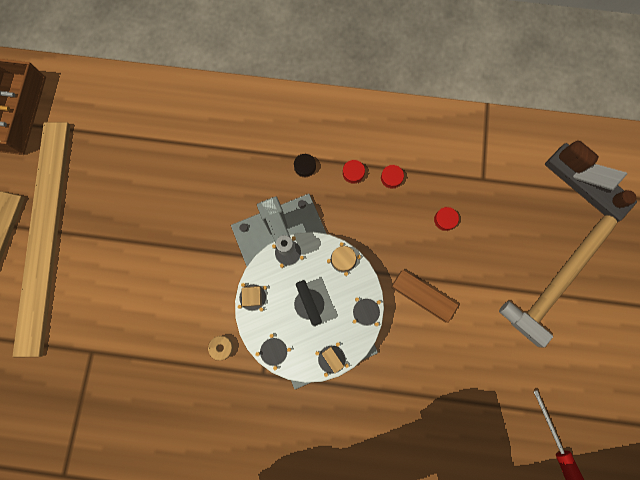

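Side view: the turntable disc is centred at about (254,262), with the black bar at (252,243), guide bush at (300,200), round blank at (307,268), square blank at (252,213) and oblong at (203,278). Top view: disc (309,307), bar (309,303), bush (285,242), round blank (344,258), square (253,296), oblong (332,358).

Things that could be taken for the round blank (top view): the square blank (253,296), oblong (332,358), holed wheel (221,347), black disc (305,165), and red discs (354,171), (393,176), (447,218). The plain wooden disc at (344,258) fits the description. I'll check it in a crop and measure it.

```bash
cat > h.py <<'E'
from plant import *
import cv2, numpy as np
def ray(f,u,v):
    P=f["pose"];d=P[:3,:3]@np.array([(u-f["cx"])/f["fx"],-(v-f["cy"])/f["fy"],-1]);return P[:3,3],d
def onz(f,u,v,z):
    o,d=ray(f,u,v);return (o+d*(z-o[2])/d[2])
def blobs(m,amin):
    c,_=cv2.findContours(m.astype(np.uint8),cv2.RETR_EXTERNAL,cv2.CHAIN_APPROX_NONE)
    return [x for x in c if cv2.contourArea(x)>amin]
def measure(tag,names=("side","top")):
  out={}
  for n,roi in(("side",(150,170,380,350)),("top",(225,190,400,395))):
    if n not in names: continue
    f=grab_frame(n);im=f["frame"];cv2.imwrite(f"pics/{n}_{tag}.png",im[:,:,::-1])
    x0,y0,x1,y1=roi
    cv2.imwrite(f"pics/{n}_{tag}_crop.png",cv2.resize(im[y0:y1,x0:x1,::-1],None,fx=3,fy=3,interpolation=cv2.INTER_CUBIC))
    R=np.zeros(im.shape[:2],bool);R[y0:y1,x0:x1]=1
    hsv=cv2.cvtColor(im,cv2.COLOR_RGB2HSV);H,S,V=[hsv[...,i].astype(int) for i in range(3)]
    w=R&(S<45)&(V>185)
    bl=max(blobs(w,500),key=cv2.contourArea)
    hull=cv2.convexHull(bl)[:,0]
    pts=np.array([onz(f,u,v,.052)[:2] for u,v in hull]);c,r=cv2.minEnclosingCircle(pts.astype(np.float32));print(n,"disc c",np.round(c,4),"r",round(r,4))
    k=R&(V<38)
    for b in blobs(k,60):
        p=np.array([onz(f,*q,.102)[:2] for q in b[:,0]]);rc=cv2.minAreaRect(p.astype(np.float32));u,v=b[:,0].mean(0)
        print(n," dark",(int(u),int(v)),np.round(rc[0],4),np.round(rc[1],4),round(rc[2],1))
    k=R&(S>90)&(V>150)&(H>8)&(H<25)
    for b in blobs(k,90):
        M=cv2.moments(b);u,v=M['m10']/M['m00'],M['m01']/M['m00']
        if M['m00']>1500: continue
        p=np.array([onz(f,*q,.070)[:2] for q in b[:,0]]);rc=cv2.minAreaRect(p.astype(np.float32))
        print(n," wood",(int(u),int(v)),"z=.07:",np.round(rc[0],4),np.round(rc[1],4))
  return out
E
python3 - <<'E'
from h import *
measure("a")
E
```

```text
side disc c [ 0.5321 -0.0173] r 0.1195
side  dark (252, 242) [ 0.5348 -0.0368] [0.0804 0.0459] 30.2
side  wood (197, 333) z=.07: [ 0.4523 -0.1756] [0.0597 0.1317]
side  wood (200, 275) z=.07: [ 0.4493 -0.0646] [0.0403 0.0249]
side  wood (305, 265) z=.07: [ 0.6116 -0.0645] [0.0367 0.0369]
top disc c [ 0.5328 -0.0179] r 0.1193
top  wood (366, 379) z=.07: [ 0.4312 -0.1192] [0.013  0.1016]
top  wood (332, 359) z=.07: [ 0.4532 -0.0656] [0.0354 0.0169]
top  wood (389, 341) z=.07: [ 0.5121 -0.1364] [0.1148 0.0596]
top  wood (250, 296) z=.07: [0.5332 0.0737] [0.0281 0.0268]
top  wood (234, 309) z=.07: [0.5069 0.0828] [0.1764 0.0533]
top  wood (343, 257) z=.07: [ 0.6125 -0.0638] [0.0381 0.0387]
top  wood (364, 224) z=.07: [ 0.6699 -0.0845] [0.0377 0.1289]
top  wood (250, 192) z=.07: [0.7013 0.101 ] [0.0083 0.0847]
```

View pics/top_a_crop.png

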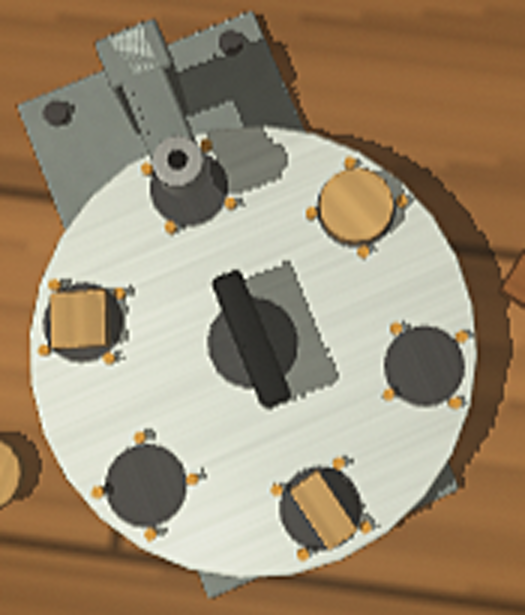

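View pics/side_a_crop.png

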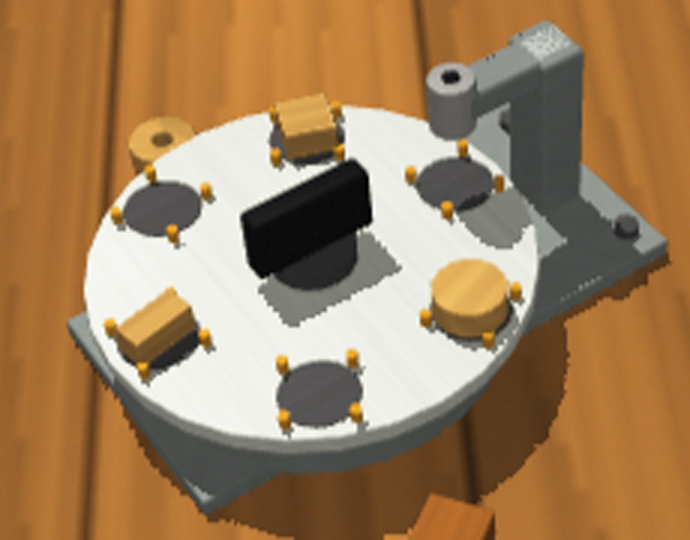

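```bash
python3 - <<'E'
from h import *
f=grab_frame("top");print("bush",onz(f,285,242.5,.13))
im=f["frame"];print(im[303,309],im[290,303],im[318,317],im[312,300],im[330,330-5])
g=grab_frame("side");print("bush side",onz(g,300,195,.13)); print(g["frame"][243,252])
s=state();from scipy.spatial.transform import Rotation as R
q=s["tool_rot"];print(np.round(R.from_quat(q[1:]+q[:1] if isinstance(q,list) else np.r_[q[1:],q[0]]).as_matrix(),3),s["tool_pos"],s["time"])
E
```

```text
bush [0.61363444 0.02590213 0.13      ]
[49 49 44] [49 48 45] [46 46 42] [86 82 79] [210 212 197]
bush side [0.61274805 0.03077917 0.13      ]
[13 11 13]
[[-0.9   -0.     0.437]
 [-0.437  0.001 -0.9  ]
 [-0.    -1.    -0.001]] [ 0.27279201 -0.56209039  0.23088248] 0.3
```

The crop confirms the choice. The plain wooden disc sits at -30° about the axis (0.5325,-0.0176), radius 92 mm. The bush is at +30° and the square at +90°. So the table must turn **anticlockwise** by 60°, which is a negative twist because tool y points down. Now I'll move over the handle.

```bash
python3 -m crank '[[[1,-3.9,0,-3.1,0],[1,-3.9,0,-3.1,0],[1,-3.9,0,-3.1,0],[1,-3.9,0,-3.1,0],[1,-3.9,0,-3.1,0],[1,-3.9,0,-3.1,0],[1,-3.9,0,-3.1,0],[1,-3.9,0,-3.1,-4]]]'
cat >> h.py <<'E'
def err(tx,ty,tz,yaw=None):
    from scipy.spatial.transform import Rotation as R
    s=state();q=np.array(s["tool_rot"]);M=R.from_quat(np.r_[q[1:],q[0]]).as_matrix()
    e=M.T@(np.array([tx,ty,tz])-s["tool_pos"])*100
    print("t",round(s["time"],2),"pos",np.round(s["tool_pos"],4),"tool-axes cm",np.round(e,2),"jaw yaw",round(np.degrees(np.arctan2(M[1,2],M[0,2])),1),"tool y",np.round(M[:,1],3),"F",np.round(s["contact_force"],1),"q",np.round(s["joint_pos"],2),"w",round(s["gripper_width"],3))
E
python3 -c "
from h import *
err(.5325,-.0176,.072)"
```

```text
time: 1.3
tool_pos: [0.4457, -0.2014, 0.2315]
tool_rot: [-0.183, 0.183, -0.683, 0.683]
contact_force: [0.5, 0.6, 0.4]
gripper_width: 0.998
t 1.3 pos [ 0.4457 -0.2014  0.2315] tool-axes cm [-16.7   15.95 -11.6 ] jaw yaw -60.0 tool y [ 0.001 -0.    -1.   ] F [0.5 0.6 0.4] q [-0.58 -0.28  1.92  0.    1.5   0.47] w 0.998
```

```bash
python3 -m crank '[[[1,-4.2,0,-2.9,0],[1,-4.2,0,-2.9,0],[1,-4.2,0,-2.9,0],[1,-4.1,0,-2.9,0],[1,0,3,0,0],[1,0,0,0,0]]]'
python3 -c "
from h import *
err(.5325,-.0176,.072)
measure('b',('side',))"
```

```text
time: 2.05
tool_pos: [0.5306, -0.0183, 0.1985]
tool_rot: [0.181, -0.185, 0.684, -0.682]
contact_force: [0.3, 0.5, 0.2]
gripper_width: 0.998
t 2.05 pos [ 0.5306 -0.0183  0.1985] tool-axes cm [-0.25 12.65  0.08] jaw yaw -60.0 tool y [-0.006  0.001 -1.   ] F [0.3 0.5 0.2] q [-0.17 -0.15  1.86 -0.    1.43  0.87] w 0.998
side disc c [ 0.5324 -0.0175] r 0.1199
side  dark (252, 242) [ 0.5345 -0.0361] [0.0801 0.0444] 30.2
side  dark (262, 179) [0.5531 0.1005] [0.0664 0.0468] 83.2
side  wood (197, 333) z=.07: [ 0.4514 -0.1747] [0.0597 0.1342]
side  wood (199, 275) z=.07: [ 0.4496 -0.065 ] [0.0403 0.0239]
side  wood (305, 265) z=.07: [ 0.6116 -0.0645] [0.0367 0.0369]
```

View pics/side_b.png

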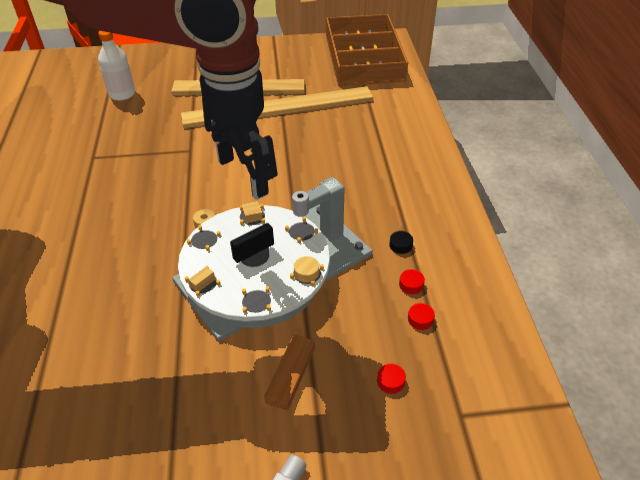

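The side view shows the open jaws above the handle, with the near finger at (260,190) and the far one at (222,155), straddling the bar at (252,243). The table hasn't moved. Next I'll descend.

```bash
python3 -m crank '[[[1,-0.1,3,0.1,0],[1,-0.1,3,0,0],[1,0,3,0,0],[1,0,2,0,0],[1,0,1.6,0,0],[1,0,0,0,0],[1,0,0,0,0]]]'
python3 -c "
from h import *
err(.5325,-.0176,.072)
measure('c',('side',))"
```

```text
time: 2.98
tool_pos: [0.5354, -0.0192, 0.0764]
tool_rot: [-0.183, 0.182, -0.683, 0.683]
contact_force: [-0.2, -0.7, 0.1]
gripper_width: 1.0
t 2.98 pos [ 0.5354 -0.0192  0.0764] tool-axes cm [ 0.17  0.44 -0.28] jaw yaw -60.1 tool y [ 0.002 -0.    -1.   ] F [-0.2 -0.7  0.1] q [-0.17 -0.01  1.95  0.    1.2   0.87] w 1.0
side disc c [ 0.488  -0.0156] r 0.1105
side  dark (252, 216) [0.533  0.0367] [0.0906 0.2187] 4.3
side  wood (196, 332) z=.07: [ 0.4439 -0.1691] [0.0563 0.1227]
side  wood (199, 275) z=.07: [ 0.4497 -0.0651] [0.0403 0.0242]
side  wood (307, 265) z=.07: [ 0.6116 -0.0645] [0.0367 0.0369]
side  wood (279, 190) z=.07: [0.5802 0.1165] [0.0397 0.1083]
```

View pics/side_c_crop.png

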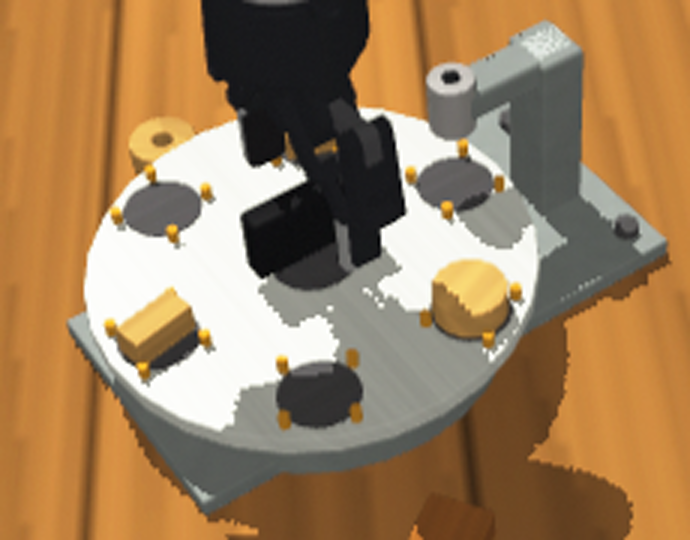

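The jaws straddle the bar in this view: near finger at crop (370,200), far finger at (262,140). I'll make a small centring correction and then close.

```bash
python3 -m crank '[[[1,0.1,0.4,-0.2,0],[1,0,0,0,0],[-1,0,0,0,0],[-1,0,0,0,0],[-1,0,0,0,0],[-1,0,0,0,0],[-1,0,0,0,0],[-1,0,0,0,0]]]'
python3 -c "
from h import *
err(.5325,-.0176,.072)
measure('d',('side',))"
```

```text
time: 4.03
tool_pos: [0.533, -0.0184, 0.0716]
tool_rot: [-0.183, 0.182, -0.683, 0.684]
contact_force: [1.4, -4.8, -0.4]
gripper_width: 0.179
t 4.03 pos [ 0.533  -0.0184  0.0716] tool-axes cm [ 0.01 -0.04 -0.1 ] jaw yaw -60.1 tool y [ 0.001 -0.001 -1.   ] F [ 1.4 -4.8 -0.4] q [-0.17 -0.01  1.96 -0.    1.19  0.88] w 0.179
side disc c [ 0.4858 -0.0145] r 0.1094
side  dark (250, 215) [0.5349 0.039 ] [0.0891 0.2183] 6.3
side  wood (195, 332) z=.07: [ 0.4421 -0.1673] [0.0552 0.1186]
side  wood (199, 275) z=.07: [ 0.4494 -0.0647] [0.0403 0.0252]
side  wood (306, 265) z=.07: [ 0.6135 -0.0674] [0.0373 0.0457]
side  wood (279, 190) z=.07: [0.5785 0.1181] [0.106 0.043]
```

View pics/side_d_crop.png

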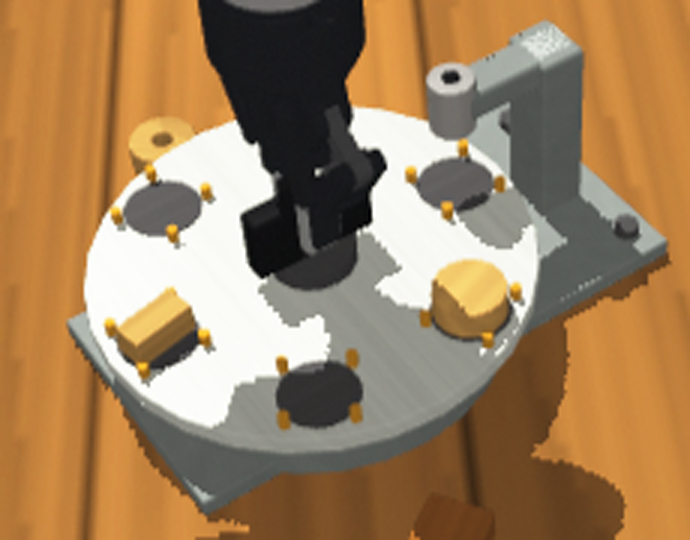

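The bar is gripped: opening 0.179 × 85 ≈ 15 mm, side force 5 N. Now I'll turn anticlockwise, starting with 20° and a check.

```bash
python3 -m crank '[[[-1,0,0,0,-5],[-1,0,0,0,-5],[-1,0,0,0,-5],[-1,0,0,0,-5],[-1,0,0,0,0]]]'
python3 -c "
from h import *
err(.5325,-.0176,.072)
measure('e',('side',))"
```

```text
time: 4.7
tool_pos: [0.5329, -0.0183, 0.0715]
tool_rot: [-0.298, 0.298, -0.641, 0.642]
contact_force: [1.3, -5.6, -0.9]
gripper_width: 0.18
t 4.7 pos [ 0.5329 -0.0183  0.0715] tool-axes cm [-0.02 -0.05 -0.08] jaw yaw -40.2 tool y [ 0.001 -0.001 -1.   ] F [ 1.3 -5.6 -0.9] q [-0.17 -0.01  1.96 -0.    1.19  0.53] w 0.18
side disc c [ 0.4757 -0.0195] r 0.1043
side  dark (246, 211) [0.5243 0.0329] [0.1036 0.2255] 4.2
side  wood (195, 332) z=.07: [ 0.4415 -0.1669] [0.0546 0.1177]
side  wood (213, 286) z=.07: [ 0.4719 -0.0894] [0.035  0.0196]
side  wood (311, 251) z=.07: [ 0.6202 -0.0368] [0.0477 0.0404]
side  wood (280, 189) z=.07: [0.5829 0.1161] [0.0343 0.11  ]
side  wood (200, 197) z=.07: [0.4542 0.1037] [0.0535 0.1688]
```

View pics/side_e_crop.png

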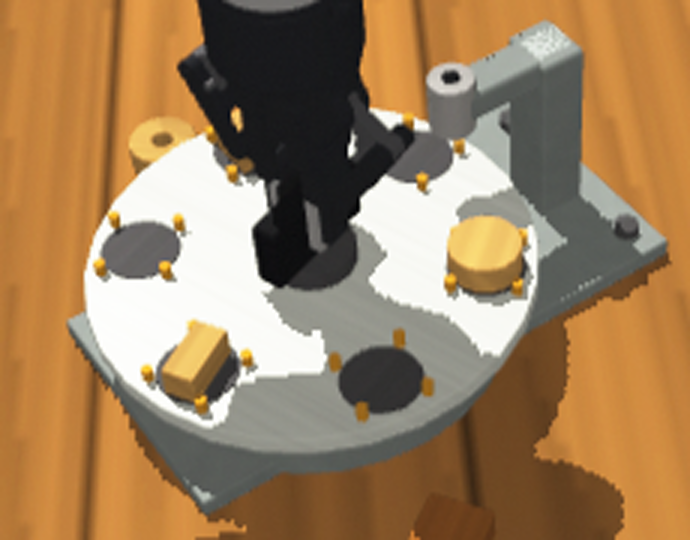

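The table follows the gripper: the round blank is now at crop (485,253), still in its nest. I'll continue to 60°.

```bash
python3 -m crank '[[[-1,0,0,0,-5],[-1,0,0,0,-5],[-1,0,0,0,-5],[-1,0,0,0,-5],[-1,0,0,0,0]]]'
python3 -c "
from h import *
err(.5325,-.0176,.072)"
python3 -m crank '[[[-1,0,0,0,-5],[-1,0,0,0,-5],[-1,0,0,0,-5],[-1,0,0,0,-5],[-1,0,0,0,0],[-1,0,0,0,0]]]'
python3 -c "
from h import *
err(.5325,-.0176,.072)
measure('f')"
```

```text
time: 5.38
tool_pos: [0.5329, -0.0183, 0.0716]
tool_rot: [-0.404, 0.405, -0.58, 0.58]
contact_force: [2.2, -5.5, 1.1]
gripper_width: 0.178
t 5.38 pos [ 0.5329 -0.0183  0.0716] tool-axes cm [-0.05 -0.04 -0.06] jaw yaw -20.2 tool y [ 0.    -0.001 -1.   ] F [ 2.2 -5.5  1.1] q [-0.17 -0.01  1.96 -0.    1.19  0.18] w 0.178
time: 6.12
tool_pos: [0.5327, -0.0182, 0.0716]
tool_rot: [-0.498, 0.499, -0.501, 0.502]
contact_force: [1.2, -4.6, 0.8]
gripper_width: 0.173
t 6.12 pos [ 0.5327 -0.0182  0.0716] tool-axes cm [-0.06 -0.04 -0.02] jaw yaw -0.3 tool y [ 0.    -0.001 -1.   ] F [ 1.2 -4.6  0.8] q [-0.17 -0.01  1.96 -0.    1.19 -0.17] w 0.173
side disc c [ 0.4683 -0.0235] r 0.1004
side  dark (247, 215) [0.5266 0.0285] [0.2193 0.1365] 78.8
side  wood (195, 332) z=.07: [ 0.4415 -0.1669] [0.0546 0.1177]
side  wood (299, 224) z=.07: [0.6108 0.0278] [0.0412 0.0429]
side  wood (280, 180) z=.07: [0.5851 0.1378] [0.0666 0.0298]
side  wood (200, 200) z=.07: [0.4523 0.0997] [0.1772 0.05  ]
top disc c [0.4686 0.0085] r 0.073
top  dark (362, 302) [ 0.5421 -0.1011] [0.0111 0.0884] 80.3
top  wood (351, 391) z=.07: [ 0.4135 -0.1125] [0.0086 0.0752]
top  wood (283, 385) z=.07: [0.4061 0.0154] [0.1137 0.0174]
top  wood (367, 371) z=.07: [ 0.4533 -0.1108] [0.0664 0.0711]
top  wood (271, 351) z=.07: [0.4535 0.0284] [0.0283 0.029 ]
top  wood (244, 359) z=.07: [0.4392 0.0608] [0.0462 0.0443]
top  wood (227, 266) z=.07: [0.5675 0.1138] [0.0496 0.0128]
```

View pics/side_f_crop.png

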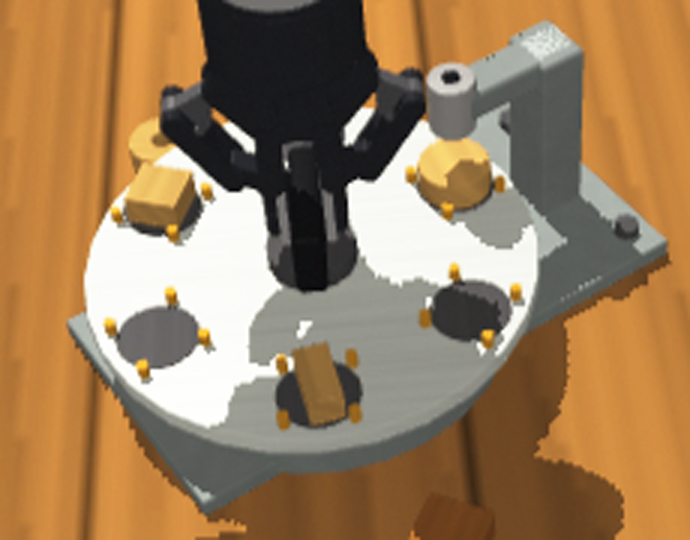

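The round blank is now at (0.611, 0.028), under the guide at (0.613, 0.028). Next I'll release, let the detent settle, and rise.

```bash
python3 -m crank '[[[1,0,0,0,0],[1,0,0,0,0],[1,0,0,0,0],[1,0,0,0,0],[1,0,0,0,0]]]'
python3 -c "
from h import *
err(.5325,-.0176,.072)
measure('g',('side',))"
```

```text
time: 6.85
tool_pos: [0.5326, -0.0177, 0.0713]
tool_rot: [0.5, -0.499, 0.501, -0.5]
contact_force: [0.2, -0.5, -0.1]
gripper_width: 0.998
t 6.85 pos [ 0.5326 -0.0177  0.0713] tool-axes cm [-0.01 -0.07 -0.01] jaw yaw -0.1 tool y [-0.  0. -1.] F [ 0.2 -0.5 -0.1] q [-0.17 -0.01  1.96  0.    1.19 -0.17] w 0.998
side disc c [ 0.4926 -0.024 ] r 0.1006
side  dark (252, 241) [ 0.5338 -0.0352] [0.0994 0.0169] 89.8
side  dark (245, 208) [0.529  0.0556] [0.1553 0.1795] 3.2
side  wood (195, 332) z=.07: [ 0.4415 -0.1669] [0.0546 0.1177]
side  wood (300, 225) z=.07: [0.6126 0.0272] [0.0408 0.0393]
side  wood (279, 177) z=.07: [0.5848 0.1468] [0.0472 0.03  ]
side  wood (199, 199) z=.07: [0.4523 0.0997] [0.1772 0.05  ]
```

View pics/side_g_crop.png

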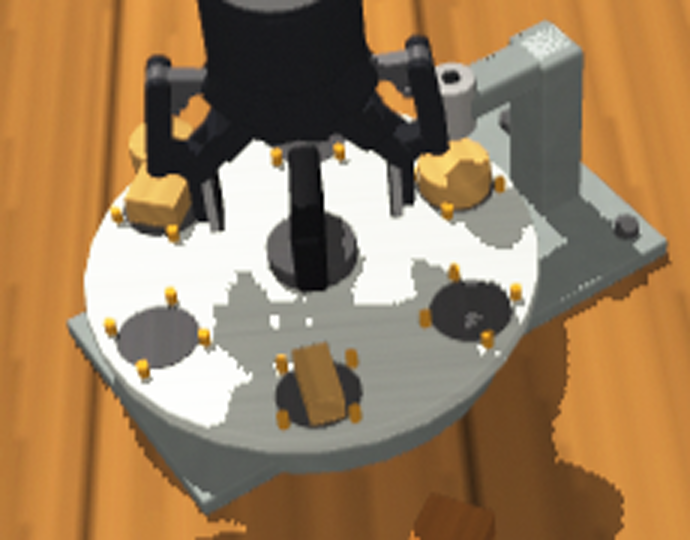

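The jaws are open and clear of the bar at crop (308,220), and the table holds its place. I'll go straight up, then back away towards the robot.

```bash
python3 -m crank '[[[1,0,-2,0,0],[1,0,-3,0,0],[1,0,-4,0,0],[1,0,-4,0,0],[1,0,-4,0,0],[1,0,0,0,0]]]'
python3 -c "
from h import *
err(.5325,-.0176,.072)"
python3 -m crank '[[[1,4,0,0,0],[1,4,0,0,0],[1,4,0,0,0],[1,4,0,0,0],[1,4,0,0,0],[1,4,0,0,0],[1,0,0,0,0],[1,0,0,0,0]]]'
python3 -c "
from h import *
err(.5325,-.0176,.072)
measure('h')"
```

```text
time: 7.65
tool_pos: [0.5348, -0.0181, 0.2462]
tool_rot: [-0.501, 0.498, -0.498, 0.503]
contact_force: [-0.1, -1.4, 0.1]
gripper_width: 0.999
t 7.65 pos [ 0.5348 -0.0181  0.2462] tool-axes cm [-0.08 17.41 -0.38] jaw yaw -0.1 tool y [ 0.008 -0.001 -1.   ] F [-0.1 -1.4  0.1] q [-0.17 -0.18  1.81  0.    1.5  -0.17] w 0.999
time: 8.65
tool_pos: [0.5318, -0.2572, 0.2401]
tool_rot: [0.499, -0.499, 0.501, -0.5]
contact_force: [0.3, 0.9, -0.1]
gripper_width: 1.0
t 8.65 pos [ 0.5318 -0.2572  0.2401] tool-axes cm [-23.93  16.85   0.05] jaw yaw -0.1 tool y [-0.001  0.002 -1.   ] F [ 0.3  0.9 -0.1] q [-0.58 -0.03  1.68  0.    1.49 -0.57] w 1.0
side disc c [ 0.5379 -0.035 ] r 0.1299
side  dark (236, 242) [ 0.5091 -0.0027] [0.2177 0.2632] 3.8
side  dark (223, 177) [0.4903 0.1246] [0.0258 0.1065] 87.6
side  wood (196, 333) z=.07: [ 0.4506 -0.1744] [0.0606 0.1357]
side  wood (255, 294) z=.07: [ 0.5329 -0.1114] [0.018  0.0363]
side  wood (280, 188) z=.07: [0.5835 0.117 ] [0.109  0.0336]
top disc c [ 0.5329 -0.0181] r 0.1192
top  wood (296, 390) z=.07: [ 0.4017 -0.0173] [0.0056 0.1109]
top  wood (368, 379) z=.07: [ 0.4321 -0.1193] [0.0171 0.1016]
top  wood (271, 351) z=.07: [0.4534 0.0284] [0.0283 0.0279]
top  wood (367, 310) z=.07: [ 0.5334 -0.111 ] [0.0174 0.0356]
top  wood (388, 344) z=.07: [ 0.5113 -0.1382] [0.0598 0.1174]
top  wood (235, 311) z=.07: [0.5069 0.0828] [0.1764 0.0533]
top  wood (390, 262) z=.07: [ 0.6131 -0.1354] [0.0379 0.0231]
top  wood (284, 256) z=.07: [0.6042 0.0335] [0.0449 0.0194]
top  wood (237, 212) z=.07: [0.6622 0.1094] [0.0477 0.0539]
top  wood (253, 192) z=.07: [0.7021 0.0811] [0.0112 0.1244]
```

View pics/top_h.png

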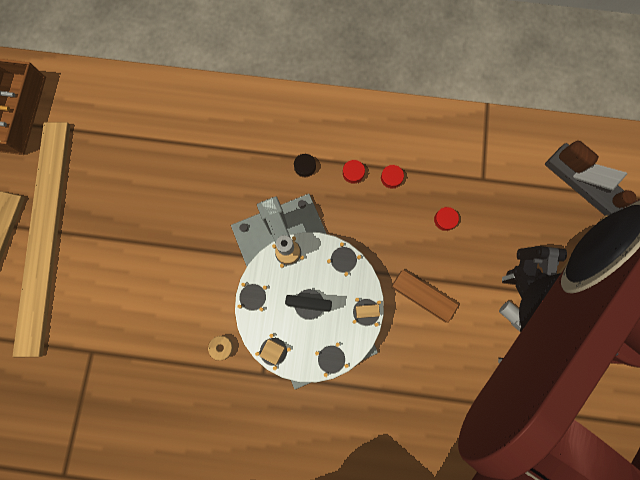

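View pics/side_h_crop.png

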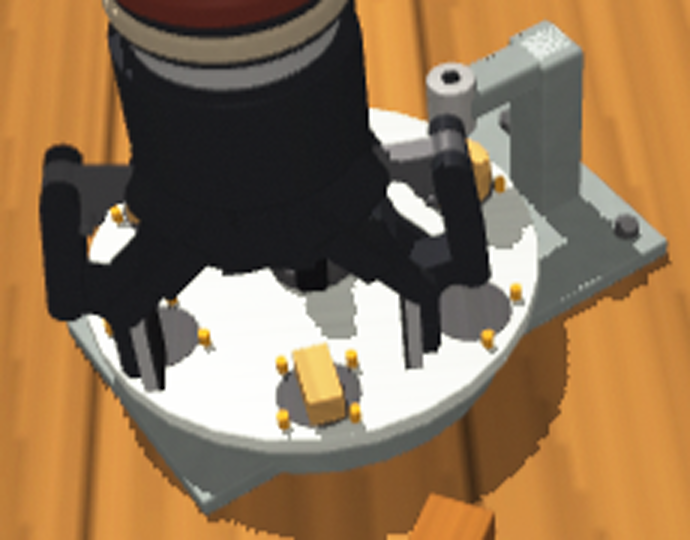

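The top view shows the round blank under the bush at (288,256) and the square at (273,351), which is 149.7° against the 150° expected. The oblong is at (367,310), at -90°. The bar lies across at (308,302), and the arm is well clear, so I'll hand in.

```bash
python3 -c "
from plant import *
print(job_done(), state()['time'])"
```

```text
the job is handed in; nothing more can be done
the job is handed in; nothing more can be done
```

The turntable is turned one position anticlockwise, so the round blank is under the drill guide. I pinched the bar handle, turned it 60°, let go, and moved the arm away; the job was handed in at about 8.8 s of the 29 s.

- **Round blank:** after release, the side view put it at (0.613, 0.027), against the guide axis at about (0.613, 0.028). It was still in its nest.
- **Detent:** in the final top view the square blank sits at 149.7° (150° expected) and the oblong at -90°. The table stayed put after I let go, so it rests in the detent to within about half a degree.
- **Forces:** the readings I took at the end of each move showed at most about 6 N at the wrist.
- **Checks that failed or disagreed:**
  - In the last side picture the gripper hid most of the table and the disc measurement came out wrong, so the final check rests on the top view and the earlier side view.
  - In the last top view the guide partly covers the round blank, so its measured centre there (0.604, 0.034) is unreliable.
  - The two cameras differed by about 5 mm in y on the top of the bush.

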